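Put four tape rolls away on two posts in order of use

TASK

Put the four coloured tape rolls away on the two tape posts, in the order they will be used: on the post with the round black base the green roll goes at the bottom and the blue one on top of it; on the post with the square wooden base the white roll goes at the bottom and the orange one on top of it. Each roll is threaded over its post and lies flat. Leave the black tape roll and the tin lid where they lie.

Things in the scene. Friction and masses are not known exactly. Their poses are not given: they have to be found in the camera images.
- roll_blue: roll of dark blue tape lying flat, a stiff ring 56 mm in outer diameter and 20 mm high (its width), with a round hole 26 mm in diameter through its cardboard core; about 60 g. Origin at the centre of its underside, z up along its axis
- roll_green: roll of green tape lying flat, a stiff ring 56 mm in outer diameter and 20 mm high (its width), with a round hole 26 mm in diameter through its cardboard core; about 60 g. Origin at the centre of its underside, z up along its axis
- roll_orange: roll of orange tape lying flat, a stiff ring 56 mm in outer diameter and 20 mm high (its width), with a round hole 26 mm in diameter through its cardboard core; about 60 g. Origin at the centre of its underside, z up along its axis
- roll_white: roll of white tape lying flat, a stiff ring 56 mm in outer diameter and 20 mm high (its width), with a round hole 26 mm in diameter through its cardboard core; about 60 g. Origin at the centre of its underside, z up along its axis
- stand_black: tape post with a round black base 84 mm in diameter and a steel post. Fixed to the bench. An upright post 10 mm in diameter with a rounded tip rises from the centre of the base to 57 mm above the bench; the base is 10 mm thick, so a first roll rests 10 mm and a second 30 mm above the bench. Origin at the centre of the base's underside (on the post's axis, at bench level), z up.
- stand_wood: tape post with a square light wooden base 80 x 80 mm and a wooden post. Fixed to the bench. An upright post 10 mm in diameter with a rounded tip rises from the centre of the base to 57 mm above the bench; the base is 10 mm thick, so a first roll rests 10 mm and a second 30 mm above the bench. Origin at the centre of the base's underside (on the post's axis, at bench level), z up.
- tape_black: bystander: roll of black tape lying flat, 66 mm in diameter, 19 mm high. Loose; it is not part of the job and stays where it lies. Origin at the centre of its underside, z up.
- tin_lid: bystander: round grey metal tin lid lying flat, 62 mm in diameter, 10 mm high. Loose; it is not part of the job and stays where it lies. Origin at the centre of its underside, z up.

How it is judged:
At the end, for the whole second after the job is handed in: Black base: green below, blue on it; wooden base: white below, orange on it. Each roll is on its post (centre within 9.5 mm of its axis), within 4 mm of its resting height, within 0.12 rad of level, below 0.02 m/s. Black tape and tin lid moved under 30 mm (horizontal distance between each of roll_green, roll_blue and stand_black below 0.0095 m and z of roll_green in the frame of stand_black between 0.006 and 0.014 m and angle between each of roll_green, roll_blue, roll_white, roll_orange's own z axis and vertical below 0.12 rad and linear speed of each of roll_green, roll_blue, roll_white, roll_orange below 0.02 m/s and z of roll_blue in the frame of stand_black between 0.026 and 0.034 m and horizontal distance between each of roll_white, roll_orange and stand_wood below 0.0095 m and z of roll_white in the frame of stand_wood between 0.006 and 0.014 m and z of roll_orange in the frame of stand_wood between 0.026 and 0.034 m and distance of each of tape_black, tin_lid from where it was at the start of the episode below 0.03 m); the robot touches nothing.
It fails at once if the black tape roll is moved by 30 mm or more (distance of tape_black from where it was at the start of the episode above 0.03 m).
It fails at once if the tin lid is moved by 30 mm or more (distance of tin_lid from where it was at the start of the episode above 0.03 m).
It also fails if it takes over 112 s, if anything falls off the work surface, if the arm or the gripper's body presses on something with over 40 N, if the wrist force passes 120 N, or if a joint passes its speed limit or range.

ROBOT

A 6-joint arm with a two-finger parallel gripper is mounted at the origin on a cart in front of the work surface, level with it; the furniture and walls round the work are solid. World frame = base frame: x ahead of the robot, y to its left, z up, the work surface at z = 0. Lengths are in m, angles in rad, forces in N, time in s.
With the tool pointing down it reaches from about 0.35 to 0.775 m from the base axis. Payload 7.3 kg.
Tool frame: the origin (TCP) lies between the finger pads; the fingertips stand ahead of it and the grasp point (between the pads) lies 6 mm ahead of it (robot.tip_extent is the x of the fingertips in the tool frame, in m); x points along the fingers, z is the direction in which the jaws open and shut, and the axes are right-handed (so a half turn about x gives the same grasp; the last joint's range is limited). The gripper opens to 92 mm and grips with 3 to 60 N. Pads are 19 mm wide; open, the fingers measure 130 mm over their backs; the gripper's body (75 mm by 190 mm) begins 47 mm behind the grasp point.
Start: joints at [-1.472, 0.342, 1.524, -0, 1.275, -0.146], TCP at [0.127, -0.509, 0.252] pointing down, gripper open.
Joint ranges: [-2.53, 2.53], [-0.77, 2.02], [0.04, 2.7], [-1, 4.14], [0.28, 2.66], [-3.11, 3.11]. Speed limits (rad/s): [2.57, 2.57, 3.14, 3.14, 3.14, 3.14].

INTERFACE

Orientations are given as [roll, pitch, yaw] about the fixed x, y, z axes, in that order (R = Rz(yaw) Ry(pitch) Rx(roll)).
In Python, from cell import robot gives the robot as it stands. The module is installed in compiled form; this text tells all that it offers.
- The arm moves only by the shell command python3 -m creep 'ROWS' [FORCE]. ROWS is JSON, a list of rows, each an object with "translation": the shift along the tool's x, y, z in m, a list of three; "twist": the turn, a rotation vector about the tool's x, y, z in rad, a list of three; "hand": the opening in per cent of the stroke, from 0 (shut) to 100 (fully open). A call has 1 to 5 rows; each row is the pose to reach, as a shift and turn from the pose measured when the call began, along the tool's axes at that moment; what a row does not reach only later rows make up. A row lasts 1/10 s, in which the tool goes at most 50 mm and 8.59 degrees, less where a joint would pass 70% of its speed; a pose out of reach is approached as far as the arm can. A call with a gripper value outside its range is refused whole. The fingers move at their own pace and stop on an object; FORCE is the grip in N (left out, the last holds). Time passes only in rows, so rows that repeat a pose let the fingers close. It gives the time, the measured TCP pose, the force and the opening at its end, in the units of the state.
- robot.observe(): the state, without advancing time (a new reading comes with each control period).
- robot.read_camera(name): name is "scene" or "top" or "wrist"; returns the picture (420x560x3 uint8, blue, green, red); there is no depth.
- robot.calibration(name): a dict with "intrinsics" (3x3 intrinsics, pixels), "cam_to_world" (4x4, takes a point from camera to world coordinates); the wrist camera has in their place "mount" (4x4, takes a point from camera to tool coordinates, whose origin is the TCP and whose axes are the tool frame's). Camera axes: x right, y up, looking along -z (the intrinsics and any distortion apply to the point x, -y, -z); pixel columns grow to the right and rows downward; lengths in m; the calibration is good to about 2 mm. A picture is of the moment at which its call begins: read the wrist's pose just before it. calibration takes no time and is no camera call.
- robot.hand_in(): hands the job in, once; it reports no verdict.
The state is a dict: "time": time; "qpos": joint angles; "qvel": joint speeds; "joint_efforts": joint torques, N m; "tool_pos": TCP position; "tool_rot": TCP orientation; "contact_force": force on the tool from outside, world axes, zero at the start; "torque": the same for the moment, N m; "opening": finger opening in m.
Only numpy, scipy, OpenCV 4.12 (cv2) and the standard library are available. Lean on these libraries where they do the work, as an engineer would, in place of code of your own. Each camera call takes 0.05 s, during which the arm holds its last target. There are 200 camera calls.

## Working session

There is one attempt and no reset: what is moved stays moved. The work goes in short steps, Python scripts to look and compute and a shell command to move; the robot and the scene stay as the last step left them, time stands still between calls to the robot, and variables do not carry over. Pictures are saved under pics/ and viewed, about 12 in all and at most 16, crops included, and the job is handed in when it is done.

```bash
mkdir -p pics; python3 - <<'E'
from cell import robot
import cv2,numpy as np
np.set_printoptions(precision=4,suppress=True)
for n in("scene","top"):
    cv2.imwrite(f"pics/{n}0.png",robot.read_camera(n)); c=robot.calibration(n); print(n,c)
print(robot.calibration("wrist")); print(robot.observe(), robot.tip_extent)
E
```

```text
scene {'intrinsics': array([[495.9198,   0.    , 275.961 ],
       [  0.    , 495.9198, 203.0303],
       [  0.    ,   0.    ,   1.    ]]), 'cam_to_world': array([[-0.8768,  0.2745, -0.3947,  0.1462],
       [-0.4807, -0.483 ,  0.7319,  0.8262],
       [ 0.0102,  0.8315,  0.5555,  0.5918],
       [ 0.    ,  0.    ,  0.    ,  1.    ]])}
top {'intrinsics': array([[387.0491,   0.    , 276.0968],
       [  0.    , 387.0491, 208.2884],
       [  0.    ,   0.    ,   1.    ]]), 'cam_to_world': array([[ 0.012 ,  0.9868, -0.1612,  0.393 ],
       [-0.9997,  0.0156,  0.0208,  0.1032],
       [ 0.023 ,  0.1609,  0.9867,  0.8812],
       [ 0.    ,  0.    ,  0.    ,  1.    ]])}
{'intrinsics': array([[308.4709,   0.    , 280.3972],
       [  0.    , 308.4709, 208.7883],
       [  0.    ,   0.    ,   1.    ]]), 'mount': array([[ 0.0012,  0.274 , -0.9617, -0.1327],
       [ 0.0003,  0.9617,  0.274 ,  0.074 ],
       [ 1.    , -0.0006,  0.001 ,  0.0015],
       [ 0.    ,  0.    ,  0.    ,  1.    ]])}
{'time': 0.1, 'qpos': array([-1.472 ,  0.3426,  1.5249, -0.    ,  1.2754, -0.146 ]), 'qvel': array([-0.0005, -0.0007, -0.0026,  0.0005,  0.0014, -0.0003]), 'joint_efforts': array([  0.001 , -43.2005, -24.4693,   0.0719,   0.0526,  -0.    ]), 'tool_pos': array([ 0.1272, -0.509 ,  0.2511]), 'tool_rot': array([3.0085, 1.5694, 1.6825]), 'contact_force': array([ 0.6091,  0.6937, -0.7862]), 'torque': array([ 0.0265, -0.0336,  0.0344]), 'opening': 0.09189813186823992} 0.025
```

View pics/top0.png

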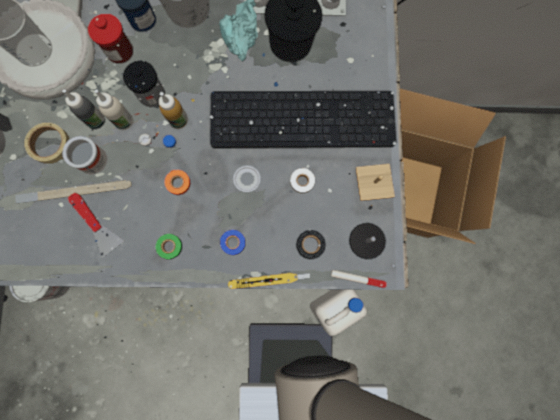

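View pics/scene0.png

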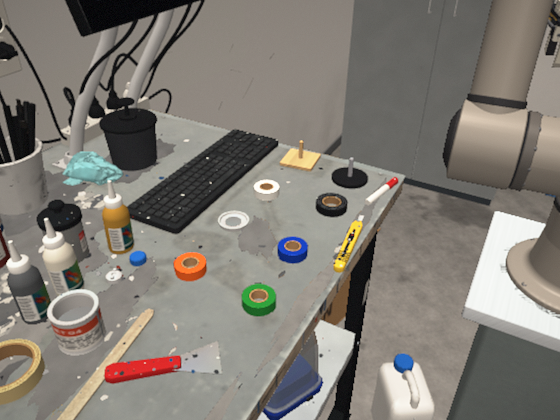

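The top view shows green at (169,246), blue (232,242), orange (177,181), white (302,180), the wood stand (376,182), the black stand (367,240), black tape (311,244) and the lid (246,179). The scene view shows green at (259,298), blue (292,249), orange (190,266), white (267,188), the wood post tip (301,142) and the black post tip (351,158). Next I triangulate them.

```bash
cat > h.py <<'E'
from cell import robot
import cv2,numpy as np
from scipy.spatial.transform import Rotation as R
np.set_printoptions(precision=4,suppress=True)
def cal(n,s=None):
    c=robot.calibration(n)
    if n!="wrist": return c["intrinsics"],c["cam_to_world"]
    T=np.eye(4);T[:3,:3]=R.from_euler("xyz",s["tool_rot"]).as_matrix();T[:3,3]=s["tool_pos"]
    return c["intrinsics"],T@c["mount"]
def ray(K,T,p):
    d=np.linalg.inv(K)@[p[0],p[1],1]; d=T[:3,:3]@[d[0],-d[1],-d[2]]; return T[:3,3],d/np.linalg.norm(d)
def atz(K,T,p,z):
    o,d=ray(K,T,p); return o+d*(z-o[2])/d[2]
def tri(*v):
    P=[np.eye(3)-np.outer(ray(*a)[1],ray(*a)[1]) for a in v]
    x=np.linalg.solve(sum(P),sum(p@ray(*a)[0] for p,a in zip(P,v)))
    return x,max(np.linalg.norm(p@(x-ray(*a)[0])) for p,a in zip(P,v))
def goto(pos,yaw,s):
    """rows for tool-down pose: tool x down; jaw axis (z) at world angle yaw (mod pi)"""
    A=R.from_euler("xyz",s["tool_rot"])
    best=None
    for k in(0,np.pi):
        z=np.array([np.cos(yaw+k),np.sin(yaw+k),0]);x=np.array([0,0,-1.]);M=R.from_matrix(np.c_[x,np.cross(z,x),z])
        w=(A.inv()*M).as_rotvec()
        if best is None or np.linalg.norm(w)<np.linalg.norm(best): best=w
    return A.inv().apply(np.array(pos)-s["tool_pos"]),best
E
python3 - <<'E'
from h import *
pts=dict(green=((169,246),(259,298)),blue=((232,242),(292,249)),orange=((177,181),(190,266)),white=((302,180),(267,188)),
 woodtip=((378,180),(301,142)),blacktip=((372,239),(351,158)),woodbase=((376,182),(300,159)),blackbase=((367,240),(350,178)),tape=((311,244),(332,204)),lid=((246,179),(233,220)))
for k,(a,b) in pts.items():
    x,e=tri((*cal("top"),a),(*cal("scene"),b)); print(k,x,e,np.hypot(*x[:2]), atz(*cal("top"),a,.02), atz(*cal("scene"),b,.02))
E
```

```text
green [0.4467 0.3222 0.0134] 0.0005804964548825936 0.5507708615288912 [0.4457 0.3203 0.02  ] [0.4438 0.3281 0.02  ]
blue [0.4576 0.1829 0.0131] 0.000704165658458182 0.49279919730631017 [0.4564 0.182  0.02  ] [0.4546 0.1907 0.02  ]
orange [0.5945 0.3124 0.0118] 0.0003158553612829653 0.6715892371664258 [0.5929 0.3106 0.02  ] [0.5878 0.3197 0.02  ]
white [0.6007 0.0262 0.0166] 0.0002820740553721039 0.6012999630824338 [0.6002 0.0266 0.02  ] [0.5978 0.0309 0.02  ]
woodtip [ 0.5966 -0.1362  0.0579] 0.002762274437010364 0.6119671204923 [ 0.6032 -0.1482  0.02  ] [ 0.6316 -0.2041  0.02  ]
blacktip [ 0.4651 -0.1197  0.0586] 0.0010276398435546746 0.48024543186747026 [ 0.4674 -0.1305  0.02  ] [ 0.4892 -0.1878  0.02  ]
woodbase [ 0.6036 -0.1471  0.0051] 0.001726951942414471 0.6213109180780272 [ 0.5985 -0.1434  0.02  ] [ 0.5938 -0.1222  0.02  ]
blackbase [ 0.4656 -0.1235  0.0044] 0.0008212413283641106 0.48168337219763474 [ 0.4651 -0.1192  0.02  ] [ 0.4563 -0.0985  0.02  ]
tape [0.4549 0.0053 0.0105] 0.00016340799602364406 0.4549574805256019 [0.4544 0.0064 0.02  ] [0.4497 0.0186 0.02  ]
lid [0.6039 0.1556 0.0098] 0.0012705042888542292 0.6236580802131078 [0.6003 0.1545 0.02  ] [0.5973 0.1675 0.02  ]
```

```bash
python3 - <<'E'
from h import *
s=robot.observe(); print(R.from_euler("xyz",s["tool_rot"]).as_matrix())
print(goto([.47,-.12,.25],np.pi/2,s))
E
```

```text
[[-0.0002  0.9702  0.2424]
 [ 0.0013  0.2424 -0.9702]
 [-1.      0.0002 -0.0013]]
(array([ 0.0016,  0.4268, -0.2943]), array([ 0.2448, -0.0014, -0.    ]))
```

```bash
python3 -m creep '[{"translation":[0,0.04,-0.03],"twist":[0.12,0,0],"hand":100},{"translation":[0,0.08,-0.055],"twist":[0.2448,-0.0014,0],"hand":100},{"translation":[0,0.122,-0.084],"twist":[0.2448,-0.0014,0],"hand":100},{"translation":[0,0.163,-0.112],"twist":[0.2448,-0.0014,0],"hand":100},{"translation":[0,0.204,-0.14],"twist":[0.2448,-0.0014,0],"hand":100}]' 20
```

```text
time: 0.6
tool_pos: [0.2918, -0.3223, 0.2512]
tool_rot: [-2.942, 1.571, 1.77]
contact_force: [-1.1, 0.1, -0.4]
opening: 0.0919
```

```bash
python3 -m creep '[{"translation":[0,0.04,-0.03],"twist":[0,0,0],"hand":100},{"translation":[0,0.08,-0.06],"twist":[0,0,0],"hand":100},{"translation":[0,0.12,-0.09],"twist":[0,0,0],"hand":100},{"translation":[0,0.16,-0.12],"twist":[0,0,0],"hand":100},{"translation":[0,0.2,-0.15],"twist":[0,0,0],"hand":100}]'; python3 -m creep '[{"translation":[0,0.02,-0.05],"twist":[0,0,0],"hand":100},{"translation":[0,0.03,-0.06],"twist":[0,0,0],"hand":100},{"translation":[0,0.03,-0.06],"twist":[0,0,0],"hand":100},{"translation":[0,0.03,-0.06],"twist":[0,0,0],"hand":100}]'; python3 - <<'E'
from h import *
s=robot.observe(); im=robot.read_camera("wrist"); cv2.imwrite("pics/w1.png",im)
import json; json.dump({k:np.array(s[k]).tolist() for k in("tool_pos","tool_rot","qpos")},open("w1.json","w"))
print(s["qpos"],s["qvel"],R.from_euler("xyz",s["tool_rot"]).as_matrix())
E
```

```text
time: 1.1
tool_pos: [0.4918, -0.1716, 0.251]
tool_rot: [-2.237, 1.57, 2.475]
contact_force: [1.3, -2.2, 1.6]
opening: 0.092
time: 1.5
tool_pos: [0.5215, -0.1117, 0.2506]
tool_rot: [-1.69, 1.569, 3.023]
contact_force: [-1.0, -1.1, -0.6]
opening: 0.0917
[-0.3545  0.3591  1.5019 -0.0004  1.2822  1.2157] [-0.0324 -0.0106  0.0064 -0.0017 -0.0008  0.0009] [[-0.0016  1.      0.0006]
 [ 0.0002  0.0006 -1.    ]
 [-1.     -0.0016 -0.0002]]
```

View pics/w1.png

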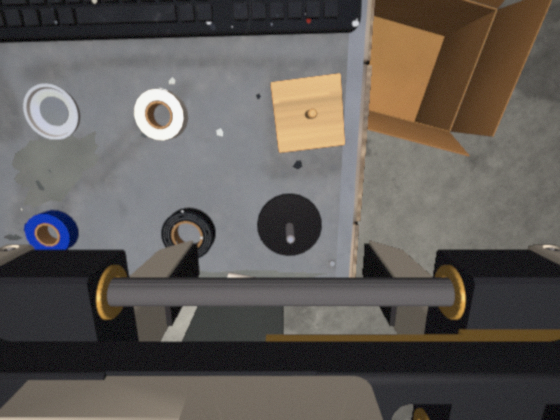

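The wrist view shows the wood post tip at (312,113), the wood base centre at (308,113), the black post tip at (290,239) and the black base centre at (289,224). White's top is at about (159,114) and blue's at about (49,231).

```bash
python3 - <<'E'
from h import *
import json
s=json.load(open("w1.json")); w=cal("wrist",s)
for k,p,z in(("woodtip",(312,113),.057),("blacktip",(290,239),.057),("woodbase",(308.5,113),.01),("blackbase",(289.5,224),.01),("white",(159,114),.02)): print(k,atz(*w,p,z))
def seg(im,name):
    h=cv2.cvtColor(im,cv2.COLOR_BGR2HSV); lo,hi=dict(green=((45,120,60),(75,255,255)),blue=((112,150,80),(125,255,255)),orange=((4,190,150),(14,255,255)))[name]
    m=cv2.inRange(h,lo,hi); n,l,st,c=cv2.connectedComponentsWithStats(m); i=1+np.argmax(st[1:,4]); return st[i],st[i,:2]+(st[i,2:4]-1)/2
t=cv2.imread("pics/top0.png")
for n in("green","blue","orange"):
    st,c=seg(t,n); print(n,st,c,atz(*cal("top"),c,.01))
E
```

```text
woodtip [ 0.6032 -0.1446  0.057 ]
blacktip [ 0.467  -0.1236  0.057 ]
woodbase [ 0.6042 -0.1451  0.01  ]
blackbase [ 0.4689 -0.1243  0.01  ]
white [0.6028 0.0241 0.02  ]
green [157 235  24  24 255] [168.5 246.5] [0.4452 0.3239 0.01  ]
blue [238 240   7  12  21] [241.  245.5] [0.4496 0.1625 0.01  ]
orange [186 189   1   1   1] [186. 189.] [0.5768 0.2915 0.01  ]
```

```bash
python3 -m creep '[{"translation":[0,-0.04,-0.05],"twist":[0,0,0],"hand":100},{"translation":[0,-0.04,-0.1],"twist":[0,0,0],"hand":100},{"translation":[0,-0.04,-0.15],"twist":[0,0,0],"hand":100},{"translation":[0,-0.04,-0.2],"twist":[0,0,0],"hand":100},{"translation":[0,-0.04,-0.25],"twist":[0,0,0],"hand":100}]'; python3 -m creep '[{"translation":[0,0,-0.05],"twist":[0,0,0],"hand":100},{"translation":[0,0,-0.1],"twist":[0,0,0],"hand":100},{"translation":[0,0,-0.12],"twist":[0,0,0],"hand":100},{"translation":[0,0,-0.12],"twist":[0,0,0],"hand":100},{"translation":[0,0,-0.12],"twist":[0,0,0],"hand":100}]'; python3 - <<'E'
from h import *
s=robot.observe(); im=robot.read_camera("wrist"); cv2.imwrite("pics/w2.png",im)
import json; json.dump({k:np.array(s[k]).tolist() for k in("tool_pos","tool_rot","qpos")},open("w2.json","w"))
print(s["qpos"],s["qvel"],R.from_euler("xyz",s["tool_rot"]).as_matrix())
E
```

```text
time: 2.05
tool_pos: [0.4811, 0.1265, 0.2512]
tool_rot: [-1.43, 1.57, -3.005]
contact_force: [0.5, 0.5, -0.9]
opening: 0.0916
time: 2.55
tool_pos: [0.4817, 0.2451, 0.251]
tool_rot: [-0.817, 1.569, -2.392]
contact_force: [-0.6, 0.1, -0.2]
opening: 0.0921
[ 0.3291  0.3717  1.4814 -0.0006  1.2898  1.9047] [-0.0211 -0.0086  0.007  -0.0002  0.0005  0.0013] [[-0.0011  1.     -0.0047]
 [-0.001  -0.0047 -1.    ]
 [-1.     -0.0011  0.001 ]]
```

View pics/w2.png

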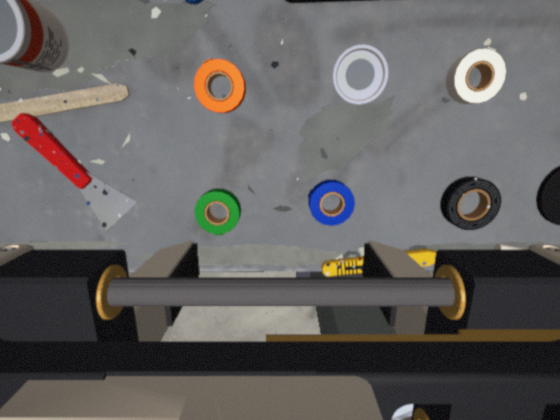

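The wrist view shows outline centres for green at (217.5,211.5), blue (332,203), orange (219.5,85) and white (480,76).

```bash
python3 - <<'E'
from h import *
import json
s=json.load(open("w2.json")); w=cal("wrist",s)
T0=dict(green=(169,246),blue=(232,242),orange=(177,181),white=(302,180)); S0=dict(green=(259,298),blue=(292,249),orange=(190,266),white=(267,188))
for k,p in dict(green=(217.5,211.5),blue=(332,203),orange=(219.5,85),white=(480,76)).items(): print(k,atz(*w,p,.012),tri((*w,p),(*cal("top"),T0[k]),(*cal("scene"),S0[k])))
s=robot.observe();print(s["tool_pos"],goto([.447,.322,.1],-np.pi/2,s))
E
```

```text
green [0.4466 0.323  0.012 ] (array([0.4468, 0.3224, 0.0134]), np.float64(0.0007600704449908256))
blue [0.4571 0.1796 0.012 ] (array([0.4577, 0.1816, 0.013 ]), np.float64(0.0018523435142204225))
orange [0.5949 0.3118 0.012 ] (array([0.5947, 0.3122, 0.0115]), np.float64(0.00045688412979837795))
white [0.603  0.0206 0.012 ] (array([0.6014, 0.0253, 0.0168]), np.float64(0.0017759246279692603))
[0.4818 0.2447 0.2511] (array([ 0.1511, -0.0351, -0.0773]), array([-0.0057,  0.0009,  0.001 ]))
```

Measurements agree to about 2 mm, so I pick green.

```bash
python3 -m creep '[{"translation":[0.02,-0.02,-0.04],"twist":[0,0,0],"hand":100},{"translation":[0.05,-0.035,-0.0773],"twist":[-0.0057,0.0009,0.001],"hand":100},{"translation":[0.09,-0.035,-0.0773],"twist":[-0.0057,0.0009,0.001],"hand":100},{"translation":[0.13,-0.035,-0.0773],"twist":[-0.0057,0.0009,0.001],"hand":100},{"translation":[0.16,-0.035,-0.0773],"twist":[-0.0057,0.0009,0.001],"hand":100}]'; python3 - <<'E'
from h import *
s=robot.observe();print(s["tool_pos"],goto([.447,.3225,.029],-np.pi/2,s))
E
```

```text
time: 3.1
tool_pos: [0.4469, 0.3199, 0.0892]
tool_rot: [-0.911, 1.569, -2.484]
contact_force: [-0.0, 0.1, -0.5]
opening: 0.0916
[0.4469 0.3199 0.0892] (array([ 0.0602,  0.0002, -0.0027]), array([-0.0019,  0.0012,  0.0016]))
```

```bash
python3 -m creep '[{"translation":[0.03,0,-0.0027],"twist":[0,0,0],"hand":100},{"translation":[0.06,0,-0.0027],"twist":[-0.0019,0.0012,0.0016],"hand":100},{"translation":[0.06,0,-0.0027],"twist":[-0.0019,0.0012,0.0016],"hand":30},{"translation":[0.06,0,-0.0027],"twist":[-0.0019,0.0012,0.0016],"hand":30},{"translation":[0.06,0,-0.0027],"twist":[-0.0019,0.0012,0.0016],"hand":30}]' 20;  python3 -m creep '[{"translation":[0,0,0],"twist":[0,0,0],"hand":30},{"translation":[0,0,0],"twist":[0,0,0],"hand":30},{"translation":[0,0,0],"twist":[0,0,0],"hand":30},{"translation":[0,0,0],"twist":[0,0,0],"hand":30}]'
```

```text
time: 3.6
tool_pos: [0.4475, 0.3214, 0.0298]
tool_rot: [1.654, 1.57, 0.082]
contact_force: [-0.0, 0.5, 1.3]
opening: 0.0724
time: 4.0
tool_pos: [0.448, 0.3213, 0.0304]
tool_rot: [1.626, 1.569, 0.053]
contact_force: [0.4, -2.6, 5.4]
opening: 0.0549
```

```bash
python3 -m creep '[{"translation":[-0.05,0,0],"twist":[0,0,0],"hand":30},{"translation":[-0.1,0,0],"twist":[0,0,0],"hand":30},{"translation":[-0.12,0.01,0.04],"twist":[0,0,0],"hand":30},{"translation":[-0.12,0.02,0.09],"twist":[0,0,0],"hand":30},{"translation":[-0.12,0.02,0.14],"twist":[0,0,0],"hand":30}]';  python3 -m creep '[{"translation":[0,0,0.05],"twist":[0,0,0],"hand":30},{"translation":[0,0,0.1],"twist":[0,0,0],"hand":30},{"translation":[0,0,0.15],"twist":[0,0,0],"hand":30},{"translation":[0,0,0.2],"twist":[0,0,0],"hand":30},{"translation":[0,0,0.25],"twist":[0,0,0],"hand":30}]'; python3 - <<'E'
from h import *
s=robot.observe();print(s["tool_pos"],s["opening"],goto([.469,-.124,.13],-np.pi/2,s))
E
```

```text
time: 4.5
tool_pos: [0.4685, 0.1814, 0.1513]
tool_rot: [1.735, 1.566, 0.164]
contact_force: [1.0, 0.0, -0.3]
opening: 0.055
time: 5.0
tool_pos: [0.468, -0.0694, 0.1511]
tool_rot: [1.791, 1.566, 0.221]
contact_force: [1.1, -0.1, 0.7]
opening: 0.0548
[ 0.468  -0.0694  0.1511] 0.05475122504444775 (array([0.0211, 0.0008, 0.0546]), array([ 0.0004, -0.0011, -0.0048]))
```

```bash
python3 -m creep '[{"translation":[0,0.001,0.035],"twist":[0.0004,-0.0011,-0.0048],"hand":30},{"translation":[0.01,0.001,0.0546],"twist":[0.0004,-0.0011,-0.0048],"hand":30},{"translation":[0.0211,0.001,0.0546],"twist":[0.0004,-0.0011,-0.0048],"hand":30},{"translation":[0.0211,0.001,0.0546],"twist":[0.0004,-0.0011,-0.0048],"hand":30}]'; python3 - <<'E'
from h import *
s=robot.observe();print(s["tool_pos"],s["opening"],goto([.469,-.124,.04],-np.pi/2,s))
cv2.imwrite("pics/s1.png",cv2.resize(robot.read_camera("scene")[80:240,240:460],None,fx=3,fy=3))
E
```

```text
time: 5.4
tool_pos: [0.4679, -0.1232, 0.1283]
tool_rot: [-2.077, 1.567, 2.634]
contact_force: [-0.2, 0.4, -0.8]
opening: 0.0545
[ 0.4679 -0.1232  0.1283] 0.05449554321424122 (array([0.0883, 0.0014, 0.0009]), array([-0.001 , -0.002 ,  0.0037]))
```

View pics/s1.png

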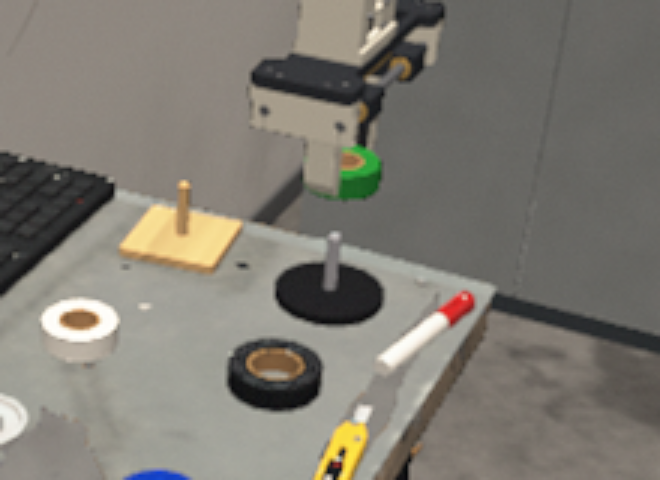

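The crop shows green held level at (342,172), on the extension of the post line from (331,288) to (335,237), so it is centred over the post. I lower it.

```bash
python3 -m creep '[{"translation":[0.03,0.001,0.001],"twist":[-0.001,-0.002,0.0037],"hand":30},{"translation":[0.055,0.001,0.001],"twist":[-0.001,-0.002,0.0037],"hand":30},{"translation":[0.075,0.001,0.001],"twist":[-0.001,-0.002,0.0037],"hand":30},{"translation":[0.0883,0.001,0.001],"twist":[-0.001,-0.002,0.0037],"hand":30},{"translation":[0.0883,0.001,0.001],"twist":[-0.001,-0.002,0.0037],"hand":30}]'
```

```text
time: 5.95
tool_pos: [0.4688, -0.1219, 0.0398]
tool_rot: [-2.227, 1.57, 2.489]
contact_force: [-0.0, -0.1, -1.1]
opening: 0.0547
```

```bash
python3 -m creep '[{"translation":[0,0,0],"twist":[0,0,0],"hand":85},{"translation":[0,0,0],"twist":[0,0,0],"hand":85},{"translation":[0,0,0],"twist":[0,0,0],"hand":85},{"translation":[-0.04,0,0],"twist":[0,0,0],"hand":85},{"translation":[-0.08,0,0],"twist":[0,0,0],"hand":85}]';  python3 -m creep '[{"translation":[-0.02,0,-0.03],"twist":[0,0,0],"hand":100},{"translation":[-0.02,-0.01,-0.08],"twist":[0,0,0],"hand":100},{"translation":[-0.02,-0.01,-0.13],"twist":[0,0,0],"hand":100},{"translation":[-0.02,-0.01,-0.18],"twist":[0,0,0],"hand":100},{"translation":[-0.02,-0.01,-0.23],"twist":[0,0,0],"hand":100}]'; python3 - <<'E'
from h import *
s=robot.observe();print(s["tool_pos"],s["opening"],goto([.4575,.181,.029],-np.pi/2,s))
cv2.imwrite("pics/s2.png",cv2.resize(robot.read_camera("scene")[120:280,240:460],None,fx=3,fy=3))
E
```

```text
time: 6.45
tool_pos: [0.4682, -0.1216, 0.1204]
tool_rot: [-2.057, 1.567, 2.659]
contact_force: [0.9, -0.5, 0.5]
opening: 0.0775
time: 6.95
tool_pos: [0.4573, 0.1092, 0.1417]
tool_rot: [-2.424, 1.568, 2.291]
contact_force: [1.5, -0.3, -0.7]
opening: 0.0917
[0.4573 0.1092 0.1417] 0.09170703788349595 (array([ 0.1128,  0.0006, -0.0716]), array([ 0.0028, -0.0018,  0.0016]))
```

View pics/s2.png

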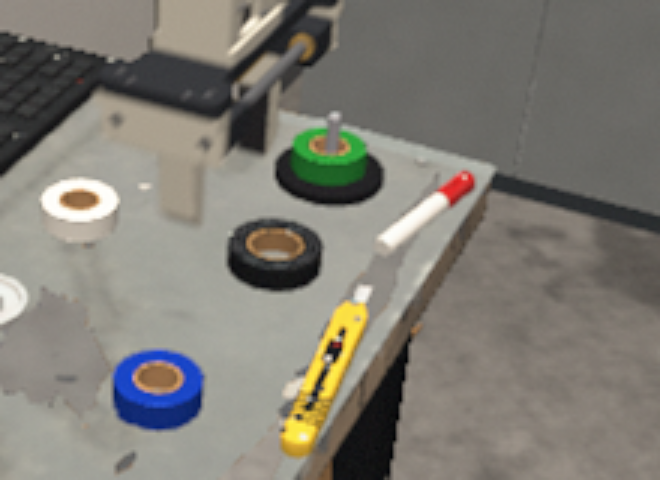

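Green lies flat on the black base at (330,157), threaded on the post. Next is blue.

```bash
python3 -m creep '[{"translation":[0.0,0,-0.045],"twist":[0,0,0],"hand":100},{"translation":[0.03,0,-0.0716],"twist":[0.0028,-0.0018,0.0016],"hand":100},{"translation":[0.07,0,-0.0716],"twist":[0.0028,-0.0018,0.0016],"hand":100},{"translation":[0.1128,0.0006,-0.0716],"twist":[0.0028,-0.0018,0.0016],"hand":100},{"translation":[0.1128,0.0006,-0.0716],"twist":[0.0028,-0.0018,0.0016],"hand":60}]' ;  python3 -m creep '[{"translation":[0,0,0],"twist":[0,0,0],"hand":30},{"translation":[0,0,0],"twist":[0,0,0],"hand":30},{"translation":[0,0,0],"twist":[0,0,0],"hand":30},{"translation":[0,0,0],"twist":[0,0,0],"hand":30},{"translation":[0,0,0],"twist":[0,0,0],"hand":30}]'
python3 -m creep '[{"translation":[-0.05,0,0],"twist":[0,0,0],"hand":30},{"translation":[-0.1,0,0],"twist":[0,0,0],"hand":30},{"translation":[-0.12,0.0,0.04],"twist":[0,0,0],"hand":30},{"translation":[-0.12,0.01,0.09],"twist":[0,0,0],"hand":30},{"translation":[-0.12,0.01,0.14],"twist":[0,0,0],"hand":30}]'; python3 - <<'E'
from h import *
s=robot.observe();print(s["tool_pos"],s["opening"],goto([.469,-.123,.13],-np.pi/2,s))
E
```

```text
time: 7.5
tool_pos: [0.457, 0.1885, 0.0274]
tool_rot: [3.043, 1.567, 1.477]
contact_force: [0.9, 1.2, 0.5]
opening: 0.0876
time: 8.0
tool_pos: [0.4571, 0.1884, 0.0279]
tool_rot: [2.866, 1.567, 1.3]
contact_force: [-0.2, -0.8, 2.7]
opening: 0.0544
time: 8.5
tool_pos: [0.4689, 0.0478, 0.1488]
tool_rot: [2.129, 1.565, 0.565]
contact_force: [0.8, -0.2, -1.0]
opening: 0.0546
[0.4689 0.0478 0.1488] 0.05459513517969588 (array([ 0.0182, -0.0012,  0.1709]), array([ 0.0071, -0.0031, -0.005 ]))
```

```bash
python3 -m creep '[{"translation":[0,0,0.045],"twist":[0.0071,-0.0031,-0.005],"hand":30},{"translation":[0.01,-0.001,0.09],"twist":[0.0071,-0.0031,-0.005],"hand":30},{"translation":[0.0182,-0.001,0.135],"twist":[0.0071,-0.0031,-0.005],"hand":30},{"translation":[0.0182,-0.001,0.17],"twist":[0.0071,-0.0031,-0.005],"hand":30},{"translation":[0.0182,-0.001,0.17],"twist":[0.0071,-0.0031,-0.005],"hand":30}]'; python3 -m creep '[{"translation":[0,0,0],"twist":[0,0,0],"hand":30},{"translation":[0,0,0],"twist":[0,0,0],"hand":30}]'; python3 - <<'E'
from h import *
s=robot.observe();print(s["tool_pos"],s["qvel"],s["opening"],goto([.469,-.1235,.059],-np.pi/2,s))
cv2.imwrite("pics/s3.png",cv2.resize(robot.read_camera("scene")[80:240,240:460],None,fx=3,fy=3))
E
```

```text
time: 9.0
tool_pos: [0.4693, -0.126, 0.13]
tool_rot: [0.598, 1.569, -0.978]
contact_force: [-0.0, 0.5, -0.1]
opening: 0.0542
time: 9.2
tool_pos: [0.4691, -0.1255, 0.13]
tool_rot: [0.562, 1.57, -1.013]
contact_force: [0.5, -0.1, -1.4]
opening: 0.054
[ 0.4691 -0.1255  0.13  ] [ 0.0187 -0.0038  0.0029  0.0018  0.0018 -0.0023] 0.053984593960235715 (array([ 0.071 , -0.0001, -0.0021]), array([-0.0046,  0.001 , -0.0006]))
```

View pics/s3.png

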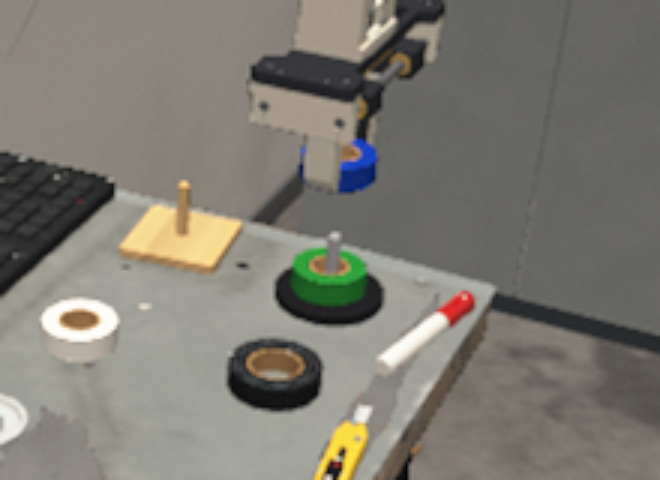

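Blue hangs at about (339,165), with the post line at 341, so the offset is around 2 mm and well inside the clearance. I lower it.

```bash
python3 -m creep '[{"translation":[0.02,0,-0.002],"twist":[-0.0046,0.001,-0.0006],"hand":30},{"translation":[0.04,0,-0.002],"twist":[-0.0046,0.001,-0.0006],"hand":30},{"translation":[0.06,0,-0.002],"twist":[-0.0046,0.001,-0.0006],"hand":30},{"translation":[0.071,0,-0.002],"twist":[-0.0046,0.001,-0.0006],"hand":30},{"translation":[0.071,0,-0.002],"twist":[-0.0046,0.001,-0.0006],"hand":30}]'; python3 -m creep '[{"translation":[0,0,0],"twist":[0,0,0],"hand":30},{"translation":[0,0,0],"twist":[0,0,0],"hand":30}]'
```

```text
time: 9.75
tool_pos: [0.4689, -0.1221, 0.0584]
tool_rot: [-2.091, 1.569, 2.624]
contact_force: [0.5, 0.4, -0.9]
opening: 0.0543
time: 9.95
tool_pos: [0.4693, -0.122, 0.059]
tool_rot: [-2.218, 1.57, 2.497]
contact_force: [0.1, -0.1, -0.4]
opening: 0.054
```

```bash
python3 -m creep '[{"translation":[0,0,0],"twist":[0,0,0],"hand":85},{"translation":[0,0,0],"twist":[0,0,0],"hand":85},{"translation":[0,0,0],"twist":[0,0,0],"hand":85},{"translation":[-0.04,0,0],"twist":[0,0,0],"hand":85},{"translation":[-0.09,0,0],"twist":[0,0,0],"hand":85}]';  python3 -m creep '[{"translation":[0,0.03,-0.03],"twist":[0,0,0],"hand":100},{"translation":[0,0.065,-0.07],"twist":[0,0,0],"hand":100},{"translation":[0,0.1,-0.11],"twist":[0,0,0],"hand":100},{"translation":[0,0.133,-0.146],"twist":[0,0,0],"hand":100},{"translation":[0,0.133,-0.146],"twist":[0,0,0],"hand":100}]';python3 -m creep '[{"translation":[0,0,0],"twist":[0,0,0],"hand":100},{"translation":[0,0,0],"twist":[0,0,0],"hand":100}]'; python3 - <<'E'
from h import *
s=robot.observe();print(s["tool_pos"],s["opening"],goto([.602,.024,.029],-np.pi/2,s))
cv2.imwrite("pics/s4.png",cv2.resize(robot.read_camera("scene")[80:240,240:460],None,fx=3,fy=3))
E
```

```text
time: 10.45
tool_pos: [0.4679, -0.1215, 0.1484]
tool_rot: [-2.016, 1.564, 2.699]
contact_force: [2.1, -0.4, 0.6]
opening: 0.0777
time: 10.95
tool_pos: [0.6033, 0.029, 0.148]
tool_rot: [-2.462, 1.566, 2.257]
contact_force: [0.3, 0.1, 0.1]
opening: 0.0923
time: 11.15
tool_pos: [0.6027, 0.0287, 0.1477]
tool_rot: [-2.321, 1.565, 2.398]
contact_force: [-1.1, -0.2, -0.9]
opening: 0.0915
[0.6027 0.0287 0.1477] 0.09154085900690034 (array([ 0.1187, -0.0003,  0.0052]), array([ 0.0067, -0.0037,  0.004 ]))
```

View pics/s4.png

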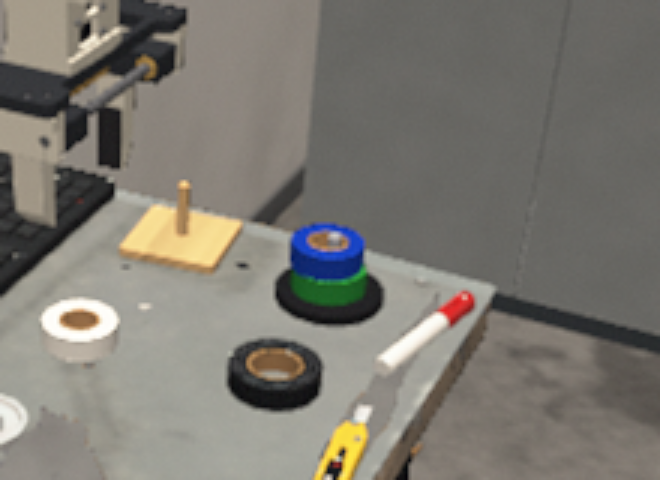

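Blue sits flat on green at (327,250), with the post tip showing in its hole. Now white.

```bash
python3 -m creep '[{"translation":[0.04,0,0.005],"twist":[0.0067,-0.0037,0.004],"hand":100},{"translation":[0.08,0,0.005],"twist":[0.0067,-0.0037,0.004],"hand":100},{"translation":[0.1187,0,0.005],"twist":[0.0067,-0.0037,0.004],"hand":100},{"translation":[0.1187,0,0.005],"twist":[0.0067,-0.0037,0.004],"hand":60},{"translation":[0.1187,0,0.005],"twist":[0.0067,-0.0037,0.004],"hand":30}]' ;  python3 -m creep '[{"translation":[0,0,0],"twist":[0,0,0],"hand":30},{"translation":[0,0,0],"twist":[0,0,0],"hand":30},{"translation":[0,0,0],"twist":[0,0,0],"hand":30},{"translation":[0,0,0],"twist":[0,0,0],"hand":30},{"translation":[0,0,0],"twist":[0,0,0],"hand":30}]'
python3 -m creep '[{"translation":[-0.05,0,0],"twist":[0,0,0],"hand":30},{"translation":[-0.1,0,0],"twist":[0,0,0],"hand":30},{"translation":[-0.11,0.0,0.04],"twist":[0,0,0],"hand":30},{"translation":[-0.11,0.001,0.09],"twist":[0,0,0],"hand":30},{"translation":[-0.11,0.001,0.13],"twist":[0,0,0],"hand":30}]'; python3 -m creep '[{"translation":[0,0,0.03],"twist":[0,0,0],"hand":30},{"translation":[0,0,0.03],"twist":[0,0,0],"hand":30},{"translation":[0,0,0.03],"twist":[0,0,0],"hand":30}]'; python3 - <<'E'
from h import *
s=robot.observe();print(s["tool_pos"],s["opening"],goto([.604,-.145,.039],-np.pi/2,s))
E
```

```text
time: 11.7
tool_pos: [0.6014, 0.0222, 0.029]
tool_rot: [-1.465, 1.57, -3.038]
contact_force: [0.6, 0.5, -0.6]
opening: 0.0802
time: 12.2
tool_pos: [0.6015, 0.022, 0.0295]
tool_rot: [-1.075, 1.57, -2.648]
contact_force: [-1.1, -1.2, 3.8]
opening: 0.0539
time: 12.7
tool_pos: [0.6025, -0.1097, 0.1405]
tool_rot: [0.596, 1.569, -0.977]
contact_force: [1.0, 0.9, -1.1]
opening: 0.0537
time: 13.0
tool_pos: [0.6021, -0.14, 0.1402]
tool_rot: [0.477, 1.57, -1.098]
contact_force: [-0.6, 0.4, -1.1]
opening: 0.0532
[ 0.6021 -0.14    0.1402] 0.05320440039503056 (array([0.1012, 0.0019, 0.0049]), array([-0.0034,  0.0008, -0.0004]))
```

```bash
python3 -m creep '[{"translation":[0.0,0.002,0.005],"twist":[-0.0034,0.0008,-0.0004],"hand":30},{"translation":[0.0,0.002,0.005],"twist":[-0.0034,0.0008,-0.0004],"hand":30},{"translation":[0.03,0.002,0.005],"twist":[-0.0034,0.0008,-0.0004],"hand":30},{"translation":[0.055,0.002,0.005],"twist":[-0.0034,0.0008,-0.0004],"hand":30},{"translation":[0.07,0.002,0.005],"twist":[-0.0034,0.0008,-0.0004],"hand":30}]'; python3 - <<'E'
from h import *
s=robot.observe();print(s["tool_pos"],s["opening"],s["contact_force"],goto([.604,-.145,.0405],-np.pi/2,s))
E
```

```text
time: 13.5
tool_pos: [0.6034, -0.1436, 0.0681]
tool_rot: [-1.976, 1.568, 2.738]
contact_force: [-1.5, 0.4, -0.2]
opening: 0.0533
[ 0.6034 -0.1436  0.0681] 0.0533285815243573 [-1.5192  0.3956 -0.184 ] (array([0.0276, 0.0007, 0.0014]), array([ 0.0014, -0.0011,  0.0026]))
```

```bash
python3 -m creep '[{"translation":[0.015,0.0007,0.001],"twist":[0.0014,-0.0011,0.0026],"hand":30},{"translation":[0.0276,0.0007,0.001],"twist":[0.0014,-0.0011,0.0026],"hand":30},{"translation":[0.0276,0.0007,0.001],"twist":[0.0014,-0.0011,0.0026],"hand":30},{"translation":[0.0276,0.0007,0.001],"twist":[0.0014,-0.0011,0.0026],"hand":30}]'; python3 -m creep '[{"translation":[0,0,0],"twist":[0,0,0],"hand":85},{"translation":[0,0,0],"twist":[0,0,0],"hand":85},{"translation":[0,0,0],"twist":[0,0,0],"hand":85},{"translation":[-0.04,0,0],"twist":[0,0,0],"hand":85},{"translation":[-0.09,0,0],"twist":[0,0,0],"hand":85}]';  python3 -m creep '[{"translation":[-0.05,0,-0.01],"twist":[0,0,0],"hand":100},{"translation":[-0.08,0,-0.06],"twist":[0,0,0],"hand":100},{"translation":[-0.1,0,-0.11],"twist":[0,0,0],"hand":100},{"translation":[-0.1,0,-0.16],"twist":[0,0,0],"hand":100},{"translation":[-0.1,0,-0.21],"twist":[0,0,0],"hand":100}]'; python3 - <<'E'
from h import *
s=robot.observe();print(s["tool_pos"],s["opening"],goto([.595,.312,.23],-np.pi/2,s))
print("bottle",atz(*cal("scene"),(120,250),0),"can",atz(*cal("scene"),(85,350),0),tri((*cal("scene"),(113,190)),(*cal("top"),(165,97))))
cv2.imwrite("pics/s5.png",robot.read_camera("scene"))
E
```

```text
time: 13.9
tool_pos: [0.6042, -0.1442, 0.0407]
tool_rot: [-1.795, 1.571, 2.919]
contact_force: [0.8, 0.3, -0.1]
opening: 0.0539
time: 14.4
tool_pos: [0.6026, -0.1437, 0.1294]
tool_rot: [-1.925, 1.565, 2.788]
contact_force: [1.2, 0.2, 0.9]
opening: 0.078
time: 14.9
tool_pos: [0.6032, 0.0563, 0.2315]
tool_rot: [-2.264, 1.568, 2.448]
contact_force: [0.4, 0.1, 0.2]
opening: 0.0913
[0.6032 0.0563 0.2315] 0.09131034961132785 (array([ 0.002 , -0.0083, -0.2557]), array([-0.0003, -0.002 ,  0.0024]))
bottle [0.7446 0.3296 0.    ] can [0.6243 0.5298 0.    ] (array([0.7442, 0.3185, 0.127 ]), np.float64(0.00048058150439155847))
```

View pics/s5.png

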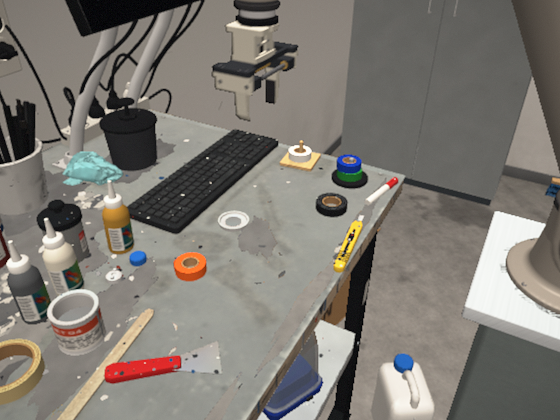

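White is threaded flat on the wooden base at (300,155), and orange is still at (190,266). The nearest bottle is at x≈0.745 and 0.13 m tall, so the wrist camera (x≈0.67, z≈0.16) clears it.

```bash
python3 -m creep '[{"translation":[0,-0.004,-0.05],"twist":[0,0,0],"hand":100},{"translation":[0,-0.0083,-0.1],"twist":[0,0,0],"hand":100},{"translation":[0,-0.0083,-0.15],"twist":[0,0,0],"hand":100},{"translation":[0.01,-0.0083,-0.2],"twist":[0,0,0],"hand":100},{"translation":[0.02,-0.0083,-0.245],"twist":[0,0,0],"hand":100}]';  python3 -m creep '[{"translation":[0.04,0,-0.01],"twist":[0,0,0],"hand":100},{"translation":[0.08,0,-0.01],"twist":[0,0,0],"hand":100},{"translation":[0.1,0,-0.01],"twist":[0,0,0],"hand":100},{"translation":[0.1,0,-0.01],"twist":[0,0,0],"hand":100}]'; python3 - <<'E'
from h import *
s=robot.observe();print(s["tool_pos"],s["opening"],goto([.595,.312,.029],-np.pi/2,s))
cv2.imwrite("pics/s6.png",robot.read_camera("scene"))
E
```

```text
time: 15.45
tool_pos: [0.5927, 0.3046, 0.2148]
tool_rot: [-2.891, 1.563, 1.827]
contact_force: [0.9, -0.2, -0.0]
opening: 0.092
time: 15.85
tool_pos: [0.5904, 0.3146, 0.1109]
tool_rot: [-2.03, 1.561, 2.688]
contact_force: [-0.3, -1.0, 0.8]
opening: 0.0918
[0.5904 0.3146 0.1109] 0.09176612180939016 (array([0.0819, 0.0053, 0.0029]), array([ 0.0058, -0.0044,  0.0089]))
```

View pics/s6.png

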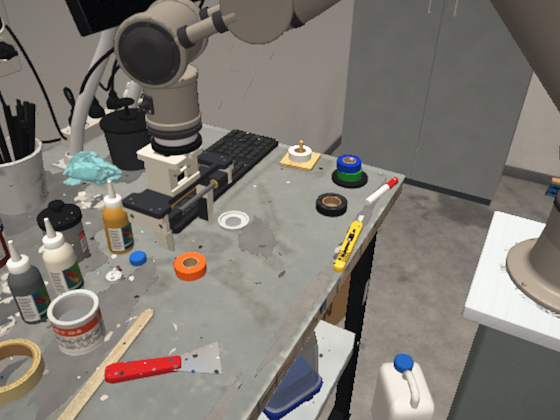

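The fingers are above orange at (190,266), and the gripper body is clear of the bottle at (117,225). I go down and grip.

```bash
python3 -m creep '[{"translation":[0.025,0.005,0.003],"twist":[0.0058,-0.0044,0.0089],"hand":100},{"translation":[0.055,0.005,0.003],"twist":[0.0058,-0.0044,0.0089],"hand":100},{"translation":[0.081,0.005,0.003],"twist":[0.0058,-0.0044,0.0089],"hand":100},{"translation":[0.081,0.005,0.003],"twist":[0.0058,-0.0044,0.0089],"hand":60},{"translation":[0.081,0.005,0.003],"twist":[0.0058,-0.0044,0.0089],"hand":30}]' ;  python3 -m creep '[{"translation":[0,0,0],"twist":[0,0,0],"hand":30},{"translation":[0,0,0],"twist":[0,0,0],"hand":30},{"translation":[0,0,0],"twist":[0,0,0],"hand":30},{"translation":[0,0,0],"twist":[0,0,0],"hand":30},{"translation":[0,0,0],"twist":[0,0,0],"hand":30}]'
python3 -m creep '[{"translation":[-0.05,0,0],"twist":[0,0,0],"hand":30},{"translation":[-0.1,0,0],"twist":[0,0,0],"hand":30},{"translation":[-0.13,0.0,0.04],"twist":[0,0,0],"hand":30},{"translation":[-0.13,0.005,0.09],"twist":[0,0,0],"hand":30},{"translation":[-0.13,0.009,0.14],"twist":[0,0,0],"hand":30}]'; python3 - <<'E'
from h import *
s=robot.observe();print(s["tool_pos"],s["opening"],goto([.604,-.145,.15],-np.pi/2,s))
E
```

```text
time: 16.4
tool_pos: [0.5977, 0.3126, 0.0347]
tool_rot: [1.943, 1.564, 0.372]
contact_force: [0.1, 0.2, 0.9]
opening: 0.0798
time: 16.9
tool_pos: [0.5983, 0.3128, 0.036]
tool_rot: [1.936, 1.562, 0.365]
contact_force: [-1.1, -0.2, 6.5]
opening: 0.053
time: 17.4
tool_pos: [0.6062, 0.1726, 0.1673]
tool_rot: [1.873, 1.559, 0.304]
contact_force: [1.3, -0.2, -1.4]
opening: 0.0535
[0.6062 0.1726 0.1673] 0.05354043984756041 (array([ 0.0161, -0.0028,  0.3177]), array([ 0.0012, -0.0036, -0.0115]))
```

```bash
python3 -m creep '[{"translation":[0,0,0.05],"twist":[0.0012,-0.0036,-0.0115],"hand":30},{"translation":[0.0,0,0.1],"twist":[0.0012,-0.0036,-0.0115],"hand":30},{"translation":[0.0,0,0.15],"twist":[0.0012,-0.0036,-0.0115],"hand":30},{"translation":[0.01,0,0.2],"twist":[0.0012,-0.0036,-0.0115],"hand":30},{"translation":[0.016,0,0.25],"twist":[0.0012,-0.0036,-0.0115],"hand":30}]'; python3 -m creep '[{"translation":[0,0,0.04],"twist":[0,0,0],"hand":30},{"translation":[0,0,0.065],"twist":[0,0,0],"hand":30},{"translation":[0,0,0.065],"twist":[0,0,0],"hand":30},{"translation":[0,0,0.065],"twist":[0,0,0],"hand":30}]'; python3 - <<'E'
from h import *
s=robot.observe();print(s["tool_pos"],s["qvel"],s["opening"],goto([.606,-.145,.067],-np.pi/2,s))
cv2.imwrite("pics/s7.png",cv2.resize(robot.read_camera("scene")[80:240,200:420],None,fx=3,fy=3))
E
```

```text
time: 17.9
tool_pos: [0.6063, -0.0771, 0.1504]
tool_rot: [-2.336, 1.571, 2.377]
contact_force: [0.9, -0.8, -0.8]
opening: 0.0529
time: 18.3
tool_pos: [0.606, -0.1422, 0.1502]
tool_rot: [-2.434, 1.57, 2.278]
contact_force: [-0.3, 0.8, -1.3]
opening: 0.0534
[ 0.606  -0.1422  0.1502] [ 0.0347 -0.0066  0.0079  0.0026 -0.      0.0009] 0.05336912421235121 (array([0.0832, 0.    , 0.0028]), array([-0.0012, -0.0007,  0.0006]))
```

View pics/s7.png

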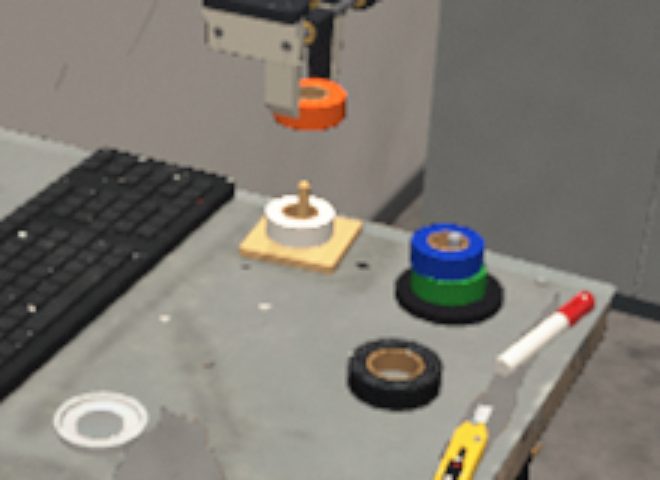

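Orange hangs at about (311,105), with the post line at about (307,105). That is 3 mm toward −x, so I add 2 mm in x and lower it.

```bash
python3 -m creep '[{"translation":[0.0,0.002,0.002],"twist":[0,0,0],"hand":30},{"translation":[0.03,0.002,0.002],"twist":[0,0,0],"hand":30},{"translation":[0.055,0.002,0.002],"twist":[0,0,0],"hand":30},{"translation":[0.07,0.002,0.002],"twist":[0,0,0],"hand":30},{"translation":[0.07,0.002,0.002],"twist":[0,0,0],"hand":30}]'; python3 -m creep '[{"translation":[0.007,0,0],"twist":[0,0,0],"hand":30},{"translation":[0.013,0,0],"twist":[0,0,0],"hand":30},{"translation":[0.013,0,0],"twist":[0,0,0],"hand":30}]'; python3 - <<'E'
from h import *
cv2.imwrite("pics/s8.png",cv2.resize(robot.read_camera("scene")[100:200,240:390],None,fx=4,fy=4))
E
```

```text
time: 18.85
tool_pos: [0.6069, -0.1416, 0.0778]
tool_rot: [-2.02, 1.565, 2.695]
contact_force: [-0.7, 0.3, -0.2]
opening: 0.0532
time: 19.15
tool_pos: [0.6073, -0.1412, 0.0654]
tool_rot: [-2.078, 1.566, 2.637]
contact_force: [0.2, -0.5, -0.6]
opening: 0.0531
```

View pics/s8.png

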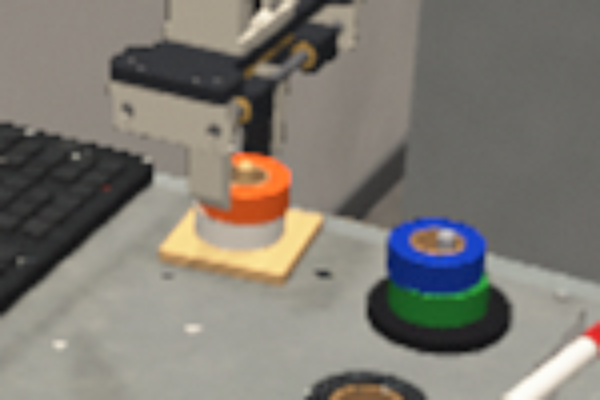

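Orange sits on white at (245,185), with the post in its hole. I release, rise and move away.

```bash
python3 -m creep '[{"translation":[0,0,0],"twist":[0,0,0],"hand":85},{"translation":[0,0,0],"twist":[0,0,0],"hand":85},{"translation":[0,0,0],"twist":[0,0,0],"hand":85},{"translation":[-0.04,0,0],"twist":[0,0,0],"hand":85},{"translation":[-0.09,0,0],"twist":[0,0,0],"hand":85}]'; python3 -m creep '[{"translation":[-0.05,0,0],"twist":[0,0,0],"hand":100},{"translation":[-0.09,-0.03,-0.03],"twist":[0,0,0],"hand":100},{"translation":[-0.09,-0.06,-0.07],"twist":[0,0,0],"hand":100},{"translation":[-0.09,-0.06,-0.07],"twist":[0,0,0],"hand":100},{"translation":[-0.09,-0.06,-0.07],"twist":[0,0,0],"hand":100}]'; python3 - <<'E'
from h import *
s=robot.observe(); print(s["tool_pos"],s["contact_force"])
a=robot.read_camera("scene")[100:250,200:380]; b=robot.read_camera("wrist")
cv2.imwrite("pics/s9.png",np.hstack([cv2.resize(a,(400,333)),cv2.resize(b,(400,333))]))
E
```

```text
time: 19.7
tool_pos: [0.6061, -0.1411, 0.1538]
tool_rot: [-1.979, 1.56, 2.736]
contact_force: [1.1, -1.5, -0.0]
opening: 0.0779
time: 20.2
tool_pos: [0.5464, -0.0707, 0.2455]
tool_rot: [-1.985, 1.561, 2.731]
contact_force: [0.7, -0.6, -1.3]
opening: 0.0917
[ 0.5464 -0.0707  0.2455] [ 0.7335 -0.5711 -1.2658]
```

View pics/s9.png

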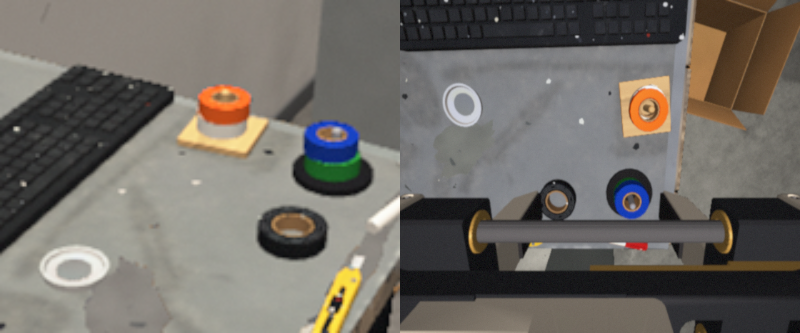

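Both stacks are flat and threaded, with orange/white at (223,110) and blue/green at (331,150). The bystanders are in place and the gripper is clear, so I hand in.

```bash
python3 -c "
from cell import robot
print(robot.hand_in())"
```

```text
the job is handed in; nothing more can be done
None
```

I put the four rolls on their posts and handed the job in at about 20 s of the 112 s allowed. Green is at the bottom with blue on top on the black base, and white is at the bottom with orange on top on the wooden base. The hand-in gave no verdict.

- **Final check:** the last scene and wrist pictures show both stacks threaded and lying flat. The black tape and tin lid look unmoved; I judged this by eye and did not re-measure them. The gripper was well clear of everything.
- **Forces:** contact forces read at the end of each move stayed under about 7 N.
- **Centring:** by eye, blue sits about 4–5 mm off its post axis, inside the 9.5 mm limit. The 26 mm hole on a 10 mm post allows at most 8 mm.
- **What disagreed:**
  - The arm overshot blue by 7 mm along the jaw direction, and the jaws centred it as they closed.
  - Orange was gripped 7 mm higher than planned, so I adjusted its placing height to match.

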